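Vent the casting chamber and hold its cover lock open

ROBOT

A 6-joint arm with a two-finger parallel gripper is mounted at the origin on the work surface. World frame = base frame: x ahead of the robot, y to its left, z up, the work surface at z = 0. Lengths are in m, angles in rad, forces in N, time in s.
With the tool pointing down it reaches from about 0.25 to 0.85 m from the base axis. Payload 12.5 kg.
Tool frame: the origin (TCP) lies midway between the tips of the shut fingers; the grasp point (between the pads) lies 19 mm behind it; z points along the fingers, y is the line along which they close (so a half turn about z gives the same grasp; the last joint's range is limited). The gripper opens to 93 mm and grips with 3 to 60 N. Pads are 15 mm wide; open, the fingers measure 128 mm over their backs; the gripper's body (75 mm by 188 mm) begins 65 mm behind the grasp point.
Start: joints at [-1.373, 0.351, 1.652, -0, 1.139, -0.085], TCP at [0.153, -0.528, 0.219] pointing down, gripper open.
Joint ranges: [-2.75, 2.75], [-0.79, 2.1], [0.01, 2.65], [-1.57, 4.71], [0.07, 3.14], [-2.87, 2.87]. Speed limits (rad/s): [2.22, 2.22, 2.79, 3.14, 3.14, 3.14].

INTERFACE

Orientations are given as a rotation vector (axis times angle).
In Python, from station import arm, imaging gives the robot as it stands.
- The arm moves only by the tool servo_tool, never from a script. Its argument "targets" is a list of rows, each a list of 4 numbers: the shift along the world's x, y, z in cm, then the turn about the world's z in degrees. In form: [[x, y, z, roll], ...]. A call has 1 to 8 rows; each row shifts and turns the commanded pose from where the row before left it; what a row does not reach is not made up. A row lasts 1/10 s, in which the tool goes at most 50 mm and 8.59 degrees, less where a joint would pass 70% of its speed; a pose out of reach is approached as far as the arm can. A call is refused whole if a number of a shift passes 5 or a number of a turn 8.59, either way. A call with a gripper value outside its range is refused whole. "fingers" is the closure, from -1 (fully open) to 1 (shut), set as the call begins (left out, the last holds). The fingers move at their own pace and stop on an object; "newtons" is the grip in N (left out, the last holds). Time passes only in rows, so rows that do not move let the fingers close. It gives the time, the measured TCP pose, the force, the opening and the grip force at its end, in the units of the state.
- arm.get_obs(): the state, without advancing time (a new reading comes with each control period).
- imaging.snapshot(name): name is "side" or "top"; returns the picture (400x640x3 uint8, red, green, blue); there is no depth.
- imaging.camera_params(name): a dict with "K" (3x3 intrinsics, pixels), "world_to_cam" (4x4, takes a point from world to camera coordinates). Camera axes: x right, y down, z forward; pixel columns grow to the right and rows downward; lengths in m; the calibration is good to about 2 mm. A picture is of the moment at which its call begins. camera_params takes no time and is no camera call.
- arm.finish_job(): hands the job in; it is judged then, once.
The state is a dict: "t": time; "joint_positions": joint angles; "joint_vel": joint speeds; "joint_efforts": joint torques, N m; "eef_pos": TCP position; "ee_rot": TCP orientation; "ft_force": force on the tool from outside, world axes, zero at the start; "wrist_torque": the same for the moment, N m; "width": finger opening in m; "finger_force": force on a finger pad.
Only numpy, scipy, OpenCV 4.12 (cv2) and the standard library are available. Lean on these libraries where they do the work, as an engineer would, in place of code of your own. Each camera call takes 0.05 s, during which the arm holds its last target. There are 200 camera calls.

TASK

Vent the vacuum casting chamber: turn the yellow vent lever to half open, 45 degrees, in line with the red mark on its white dial, and let go of it. Only then pull the chamber's sprung lock pin by its red knob straight up, all the way back to its stop, and finish while still holding it there, clear of its hole, so that I can swing the cover aside. Leave the lever at half open and the other things on the bench where they are.

Things in the scene. Friction and masses are not known exactly. Their poses are not given: they have to be found in the camera images.
- chamber: The vacuum casting chamber, fixed to the bench: a blue base 280 (x) x 220 (y) x 60 mm high, a round domed steel cover 170 mm across (top knob at 122 mm), and at its +x end, over the cover's aluminium lug, a dark steel bracket carrying the sprung lock pin with the red knob. Origin: centre of the underside. Yaw within 0.4 rad.
- pin_knob (a point): Centre of the lock pin's red knob, an upright cylinder 26 mm in diameter and 26 mm high, at 143 mm above the bench when the pin is home (chamber frame 92, 0, 143 mm). Grasp it from above, from any side. Below it: a 10 mm steel stem, a brass bush 20 mm across whose top is at 119 mm, then the bracket arm, 36 mm wide, whose top is at 107 mm above the bench. Rises with the pin.
- lock_pin (a joint): Travel of the sprung lock pin in m, straight up: 0 = home in its hole in the cover's lug, 0.024 = fully back against its stop. The spring pulls it home: about 4.5 N at 0, rising to about 12 N at the stop; let go, it snaps back. The tip leaves the hole at 0.010 m.
- seat_hole (a point): Mouth of the 12 mm hole in the aluminium lug of the cover that the pin drops into, 78 mm above the bench, straight below the knob. Its frame is turned like the chamber.
- vent_stand: The vent valve, fixed to the bench: a brass valve body on a flange, a round white dial 150 mm across (top at 72 mm) and a yellow lever above it. Origin: centre of the underside at bench level, on the lever's vertical turning axis; z up; its x and y point along the dial's two black marks. Turned about the vertical by up to about 0.5 rad.
- vent_axis (a point): Point on the lever's vertical turning axis at the lever's mid-height, 105 mm above the bench. Frame turned like the stand. Marks on the dial: black along +x (shut), red at 45 degrees between +x and +y (half open), black along +y (wide open).
- lever_grip (a point): Grip point on the yellow lever: 42 mm out from the turning axis, at mid-height, 105 mm above the bench. The lever is a bar 12 mm wide, 18 mm high, reaching 64 mm from the axis (x of this frame points outwards along the lever); its steel hub is 28 mm across. Free space below the bar: 24 mm down to the dial. Pinch it from above.
- vent_lever (a joint): Opening angle of the vent lever in rad, anticlockwise seen from above: 0 = shut (along the stand's +x), 0.785 = half open (at the red mark), 1.571 = wide open (along the stand's +y). It is stiff (about 0.1 N m, some 2.5 N at the grip point) and stays where it is left. Starts shut or up to 0.3 rad open.
- flask: Bystander, loose: an open steel casting-flask tube, 72 mm across, 70 mm high, standing. Origin: at its underside, z up.
- file_pot: Bystander, loose: a white ceramic pot of files, 72 mm across, about 190 mm high with the handles. Origin: at its underside, z up.
- bur_stand: Bystander, loose: a round wooden stand of small burs, 90 mm across, about 80 mm high. Origin: at its underside, z up.
- solder_block: Bystander, loose: a flat white soldering block, 100 x 140 x 22 mm. Origin: at its underside, z up.
- pliers: Bystander, loose: red-handled pliers lying flat, about 150 mm long, 14 mm high. Origin: at its underside, z up.
- hammer: Bystander, loose: a hammer lying flat, 240 mm long. Origin: at its underside, z up.
- jar: Bystander, loose: an amber glass jar with a steel cap, 64 mm across, 80 mm high. Origin: at its underside, z up.
There are look-alikes about, which are no part of the job. What is shaped like the vent_stand but brown or pink is not meant.

How it is judged:
By the outcome, as a careful person would: the job done as asked, in the order asked, and still so for the second after the job is handed in, while the arm keeps its last pose, push and grip.
It also fails if it takes over 42 s, if anything falls off the work surface, if the arm or the gripper's body presses on something with over 40 N, if the wrist force passes 120 N, or if a joint passes its speed limit or range.

## Working session

There is one attempt and no reset: what is moved stays moved. The work goes in short steps, Python scripts to look and compute and a tool call to move; the robot and the scene stay as the last step left them, time stands still between calls to the robot, and variables do not carry over. Pictures are saved under pics/ and viewed, at most 10 in all, crops included, and the job is handed in when it is done.

Besides the shell and the picture viewer there is one more tool, called after "Request:" as name([rows], argument=value, ...), one row to a line, values as JSON. servo_tool: Moves the arm, as the interface text tells. Its arguments: {"type":"object","properties":{"targets":{"type":"array","items":{"type":"array","items":{"type":"number"}}},"fingers":{"type":"number"},"newtons":{"type":"number"}},"required":["targets"]}

```bash
mkdir -p pics; ls
python3 - <<'E'
from station import arm, imaging
import cv2
for n in("side","top"):
    p=imaging.snapshot(n); cv2.imwrite(f"pics/{n}0.png",p[:,:,::-1]); c=imaging.camera_params(n); print(n,c["K"],c["world_to_cam"])
print(arm.get_obs())
E
```

```text
pics
side [[520.007286     0.         326.27874585]
 [  0.         520.007286   195.9877161 ]
 [  0.           0.           1.        ]] [[-0.95953898 -0.28085542  0.02012916  0.51803657]
 [-0.18747783  0.58390433 -0.78987835  0.17653218]
 [ 0.21008811 -0.76169283 -0.61293313  1.80826973]
 [ 0.          0.          0.          1.        ]]
top [[367.07991237   0.         325.16330499]
 [  0.         367.07991237 199.86247885]
 [  0.           0.           1.        ]] [[-0.01845835 -0.99965991 -0.0184216   0.02900958]
 [-0.98670097  0.02118888 -0.16115899  0.55917321]
 [ 0.16149452  0.01520188 -0.98675652  1.04228646]
 [ 0.          0.          0.          1.        ]]
{'t': 0.1, 'joint_positions': array([-1.37257893e+00,  3.51195162e-01,  1.65231793e+00, -2.40587372e-05,
        1.13911192e+00, -8.46089260e-02]), 'joint_vel': array([ 1.60181468e-03, -1.43527123e-03,  5.42360843e-04, -2.12460045e-04,
       -2.95640468e-05, -5.65998349e-04]), 'joint_efforts': array([-3.55571656e-04, -4.98028708e+01, -2.85702753e+01,  7.00192829e-02,
        2.38696765e-02, -6.59695547e-05]), 'eef_pos': array([ 0.15344466, -0.52785457,  0.21816428]), 'ee_rot': array([-3.10921127e+00, -4.42653901e-01,  1.26284942e-04]), 'ft_force': array([-0.74206819, -0.1438317 ,  0.46498855]), 'wrist_torque': array([0.01975426, 0.03023467, 0.01171874]), 'finger_force': 0.0, 'width': 0.0929255804273983}
```

View pics/top0.png

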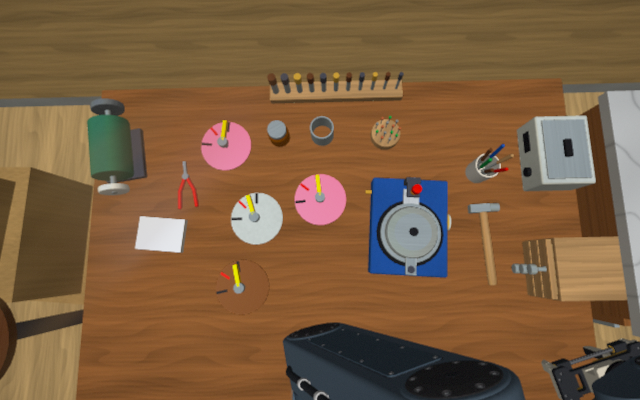

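View pics/side0.png

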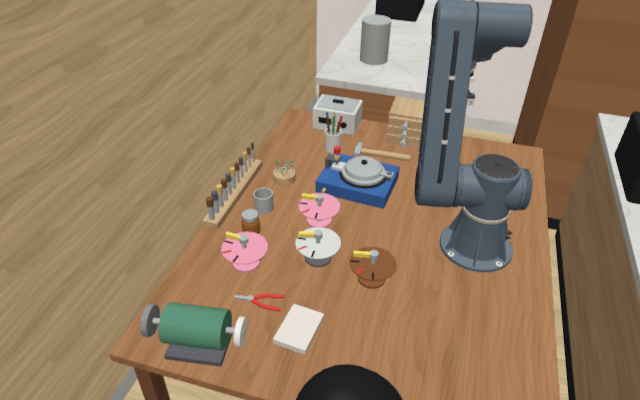

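The top view shows the white dial at (257,218), with its lever tip near (250,195) and red mark near (239,203). The red knob is at (417,189). In the side view the dial is at (318,243) and the knob at (337,150). Next I'll measure these.

```bash
cat > h.py <<'E'
from station import arm, imaging
import cv2, numpy as np
def cam(n):
    c=imaging.camera_params(n); return c["K"],c["world_to_cam"]
def ray(n,uv):
    K,T=cam(n); d=T[:3,:3].T@np.linalg.solve(K,[uv[0],uv[1],1]); return -T[:3,:3].T@T[:3,3],d
def onplane(n,uv,z):
    o,d=ray(n,uv); return o+d*(z-o[2])/d[2]
def tri(a,b):
    P=[cam(n)[0]@cam(n)[1][:3] for n in("top","side")]
    X=cv2.triangulatePoints(P[0],P[1],np.array(a,float).reshape(2,1),np.array(b,float).reshape(2,1))[:,0]; return X[:3]/X[3]
def proj(n,X):
    K,T=cam(n); p=K@(T[:3,:3]@X+T[:3,3]); return p[:2]/p[2]
def hsv(p): return cv2.cvtColor(p,cv2.COLOR_RGB2HSV)
def mask(p,col):
    h=hsv(p)
    if col=="yellow": return cv2.inRange(h,(22,150,120),(34,255,255))
    if col=="red": return cv2.inRange(h,(0,170,90),(6,255,255))|cv2.inRange(h,(174,170,90),(180,255,255))
    if col=="white": return cv2.inRange(h,(0,0,150),(180,45,255))
    if col=="blue": return cv2.inRange(h,(105,150,40),(130,255,255))
def comps(m,box=(0,0,640,400),amin=6):
    mm=np.zeros_like(m); x0,y0,x1,y1=box; mm[y0:y1,x0:x1]=m[y0:y1,x0:x1]
    n,l,s,c=cv2.connectedComponentsWithStats(mm)
    return [(np.round(c[i],2),s[i],np.argwhere(l==i)[:,::-1]) for i in range(1,n) if s[i][4]>=amin]
E
python3 - <<'E'
from h import *
np.set_printoptions(precision=4,suppress=True)
I={n:cv2.imread(f"pics/{n}0.png")[:,:,::-1].copy() for n in("top","side")}
B={"top":(225,185,290,250),"side":(288,222,350,270)}
KB={"top":(400,170,435,205),"side":(322,138,350,172)}
for n in I:
    for c,b in(("yellow",B),("red",B),("white",B),("red",KB),):
        for ce,s,p in comps(mask(I[n],c),b[n]): print(n,c,ce,s)
    for ce,s,p in comps(mask(I[n],"blue"),amin=200):
        print(n,"blue",ce,cv2.boxPoints(cv2.minAreaRect(p.astype(np.float32))).round(1).tolist())
a=cv2.resize(I["top"][180:255,220:300],None,fx=5,fy=5,interpolation=cv2.INTER_CUBIC)
b=cv2.resize(I["side"][220:280,285:360],None,fx=5,fy=5,interpolation=cv2.INTER_CUBIC)
c=cv2.resize(I["side"][135:210,305:410],None,fx=4,fy=4,interpolation=cv2.INTER_CUBIC)
o=np.zeros((600,800,3),np.uint8); o[:375,:400]=a; o[:300,410:785]=b; o[300:600,380:800]=c
cv2.imwrite("pics/crop0.png",o[:,:,::-1])
E
```

```text
top yellow [249.54 202.72] [246 194   8  18  76]
top red [241.44 203.67] [239 201   7   7   9]
top white [257.36 219.5 ] [ 231  193   52   52 1884]
top red [416.37 188.63] [412 184  10  10  79]
top blue [382.9  223.03] [[368.3999938964844, 273.29998779296875], [370.6000061035156, 177.8000030517578], [406.20001220703125, 178.60000610351562], [404.0, 274.1000061035156]]
top blue [435.62 226.07] [[417.0, 181.0], [446.0, 181.0], [446.0, 276.0], [417.0, 276.0]]
side yellow [305.53 235.57] [299 235  15   3  30]
side white [319.52 243.53] [295 227  46  32 974]
side red [336.5 150. ] [334 147   6   7  38]
side blue [355.94 187.66] [[313.6000061035156, 190.6999969482422], [323.70001220703125, 149.0], [398.70001220703125, 167.10000610351562], [388.6000061035156, 208.8000030517578]]
```

View pics/crop0.png

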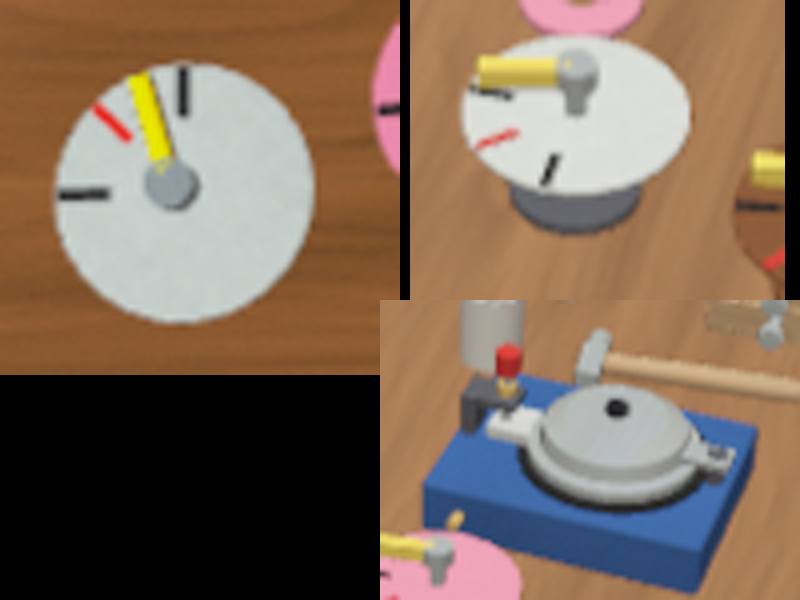

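The crop shows the lever between the shut mark (about 12 o'clock in the top view) and the red mark. The knob's bracket arm comes from the −x/+y side. Next I'll work out positions.

```bash
cat >> h.py <<'E'
DB={"top":(225,185,290,250),"side":(288,222,350,266)}
def dial(I):
    e={}
    for n in I:
        m=mask(I[n],"white"); c=max(comps(m,DB[n]),key=lambda c:c[1][4])[2]
        e[n]=cv2.fitEllipse(cv2.convexHull(c.astype(np.int32)))[0]
    X=tri(e["top"],e["side"])
    # marks, in top view at dial height
    h=hsv(I["top"]); x0,y0,x1,y1=DB["top"]
    out=[]
    dk=cv2.inRange(h,(0,0,0),(180,255,70)); rd=cv2.inRange(h,(0,90,90),(8,255,255))|cv2.inRange(h,(172,90,90),(180,255,255))
    for nm,m in(("blk",dk),("red",rd)):
        for ce,s,p in comps(m,DB["top"],5):
            P=np.array([onplane("top",q,X[2])[:2] for q in p]); d=P.mean(0)-X[:2]; r=np.hypot(*d)
            if r<0.075 : out.append((nm,r,np.degrees(np.arctan2(d[1],d[0])),len(p)))
    return X,e,out
def lever(I,X,ztop=0.114,zmid=.105,box=None):
    h=hsv(I["top"]); m=cv2.inRange(h,(22,150,100),(36,255,255))
    c=max(comps(m,box or DB["top"]),key=lambda c:c[1][4])[2]
    P=np.array([onplane("top",q,ztop)[:2] for q in c],np.float32)
    vx,vy,x0,y0=cv2.fitLine(P,cv2.DIST_L2,0,.01,.01).ravel()
    d=np.array([vx,vy]); d*=np.sign(d@(P.mean(0)-X[:2]))
    return P,np.degrees(np.arctan2(d[1],d[0])),np.degrees(np.arctan2(*(P.mean(0)-X[:2])[::-1]))
E
python3 - <<'E'
from h import *
np.set_printoptions(precision=4,suppress=True)
I={n:cv2.imread(f"pics/{n}0.png")[:,:,::-1].copy() for n in("top","side")}
X,e,o=dial(I); print("dial",X,e); [print(x) for x in o]
print("resid",[proj(n,X)-e[n] for n in I])
P,a,b=lever(I,X); print("lever ang",a,b,"centroid",P.mean(0), "r",np.hypot(*(P-X[:2]).T).min(),np.hypot(*(P-X[:2]).T).max())
hs=hsv(I["side"]); m=cv2.inRange(hs,(20,90,100),(36,255,255))
for ce,s,p in comps(m,DB["side"]): print("side yel",ce,s)
# hub tops: triangulate by eye
print("hub",tri((220+172/5,180+183/5),(285+167/5,220+62/5)))
# lever tip top-face middle, both views
print("tip",tri((220+139/5,180+78/5),(285+70/5,220+64/5)))
# knob
print("knob", tri((416.37,188.63),(336.5,150.)))
k=tri((416.37,188.63),(336.5,150.)); print([proj(n,k) for n in I])
print("knob top-plane", onplane("top",(416.4,188.6),.152), onplane("side",(336.5,150),.146))
E
```

```text
dial [0.5068 0.2167 0.0695] {'top': (256.43414306640625, 218.1358642578125), 'side': (317.7938232421875, 242.63819885253906)}
('blk', np.float64(0.058771280224501246), np.float64(1.8754608089626597), 9)
('blk', np.float64(0.0649253762611303), np.float64(91.23246232243147), 5)
('red', np.float64(0.060395324606353905), np.float64(45.304333186624575), 22)
resid [array([-0.0132, -0.0766]), array([0.0333, 0.0072])]
lever ang 16.666842 15.53270728385487 centroid [0.5449 0.2273] r 0.015104750306608903 0.0646807744344313
side yel [305.23 233.95] [298 231  17   7  88]
hub [0.5062 0.2137 0.1121]
tip [0.5658 0.2332 0.1109]
knob [ 0.5689 -0.2298  0.1441]
[array([416.3693, 188.6261]), array([336.5013, 150.0003])]
knob top-plane [ 0.5675 -0.228   0.152 ] [ 0.5682 -0.227   0.146 ]
```

Request:
servo_tool([
  [1.6, 3.1, 1, 0],
  [1.6, 3.1, 1, 0],
  [1.6, 3.1, 1, 0],
  [1.6, 3.1, 1, 0],
  [1.6, 3.1, 1, 0],
  [1.6, 3.1, 1, 0],
  [1.6, 3.1, 0, 0],
  [1.6, 3.1, 0, 0],
], fingers=-1)

```text
t: 0.9
eef_pos: [0.2818, -0.2788, 0.2787]
ee_rot: [3.11, 0.442, 0.0]
ft_force: [0.4, -0.6, 0.3]
width: 0.0927
finger_force: 0.0
```

Request:
servo_tool([
  [1.6, 3.1, 0, 0],
  [1.6, 3.1, 0, 0],
  [1.6, 3.1, 0, 0],
  [1.6, 3.1, 0, 0],
  [1.6, 3.1, 0, 0],
  [1.6, 3.1, 0, 0],
  [1.6, 3.1, 0, 0],
  [1.6, 3.1, 0, 0],
])

```text
t: 1.7
eef_pos: [0.4098, -0.0307, 0.2786]
ee_rot: [-3.11, -0.443, 0.0]
ft_force: [0.5, -0.6, 1.3]
width: 0.0931
finger_force: 0.0
```

Request:
servo_tool([
  [1.6, 3.1, 0, 0],
  [1.6, 3.1, 0, 0],
  [1.6, 3.1, 0, 0],
  [1.6, 3.1, 0, 0],
  [1.6, 3.1, 0, 0],
  [1.6, 3.1, 0, 0],
  [0, 0, 0, 0],
  [0, 0, 0, 0],
])

```text
t: 2.5
eef_pos: [0.5052, 0.154, 0.278]
ee_rot: [3.11, 0.445, -0.002]
ft_force: [0.6, 0.6, 0.5]
width: 0.0932
finger_force: 0.0
```

Request:
servo_tool([
  [1.4, 2.4, 0, 0],
  [1.4, 2.4, -1, 0],
  [1.4, 2.5, -2, 0],
  [0, 0, -3, 0],
  [0, 0, -3, 0],
  [0, 0, -3, 0],
  [0, 0, -1, 0],
  [0, 0, 0, 0],
], fingers=-0.2)

```text
t: 3.3
eef_pos: [0.5469, 0.2259, 0.148]
ee_rot: [3.11, 0.441, -0.004]
ft_force: [-0.2, 0.8, 0.4]
width: 0.0559
finger_force: 0.0
```

Run:
```python
from h import *
I={n:imaging.snapshot(n) for n in("top","side")}
o=np.zeros((600,800,3),np.uint8)
o[:400,:400]=cv2.resize(I["top"][170:270,210:310],(400,400)); o[:400,400:]=cv2.resize(I["side"][190:290,270:370],(400,400))
cv2.imwrite("pics/a1.png",o[:,:,::-1]); print(arm.get_obs()["eef_pos"],arm.get_obs()["t"],arm.get_obs()["joint_positions"])
```

```text
[0.54812923 0.22660196 0.15010336] 3.4 [ 3.13537033e-01  5.02785590e-01  1.60248324e+00 -8.55117830e-06
  1.03462588e+00  1.60210682e+00]
```

View pics/a1.png

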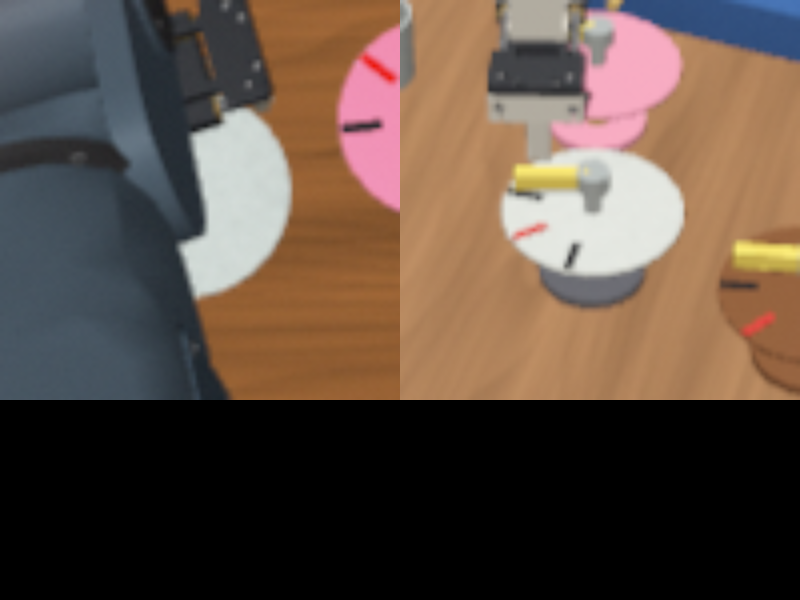

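The fingers hang over the middle of the yellow lever (side crop, bar at about (545,178)). I'll descend and close.

Request:
servo_tool([
  [0, 0, -2, 0],
  [0, 0, -2, 0],
  [0, 0, -1.5, 0],
  [0, 0, -0.8, 0],
  [0, 0, 0, 0],
  [0, 0, 0, 0],
])

```text
t: 4.0
eef_pos: [0.548, 0.227, 0.0865]
ee_rot: [-3.11, -0.443, -0.002]
ft_force: [-0.7, 0.3, 0.5]
width: 0.0557
finger_force: 0.0
```

Request:
servo_tool([
  [0, 0, 0, 0],
  [0, 0, 0, 0],
  [0, 0, 0, 0],
  [0, 0, 0, 0],
  [0, 0, 0, 0],
  [0, 0, 0, 0],
  [0, 0, 0, 0],
], fingers=1, newtons=12)

```text
t: 4.7
eef_pos: [0.5477, 0.2272, 0.0857]
ee_rot: [-3.11, -0.442, -0.001]
ft_force: [1.0, 3.8, -0.2]
width: 0.012
finger_force: 12.1
```

Request:
servo_tool([
  [-0.09, 0.26, 0, 3.7],
  [-0.1, 0.26, 0, 3.7],
  [-0.12, 0.25, 0, 3.7],
  [-0.13, 0.24, 0, 3.7],
  [-0.15, 0.23, 0, 3.7],
  [-0.17, 0.22, 0, 3.7],
  [-0.18, 0.21, 0, 3.8],
  [-0.19, 0.2, 0, 3.8],
])

```text
t: 5.5
eef_pos: [0.5373, 0.2466, 0.0859]
ee_rot: [-2.89, -1.231, -0.006]
ft_force: [5.7, 7.8, -5.3]
width: 0.0124
finger_force: 12.1
```

Request:
servo_tool([
  [0, 0, 0, 0],
  [0, 0, 0, 0],
  [0, 0, 0, 0],
])

```text
t: 5.8
eef_pos: [0.5371, 0.2469, 0.0858]
ee_rot: [-2.891, -1.227, -0.005]
ft_force: [5.0, 10.9, -4.5]
width: 0.0123
finger_force: 11.9
```

Request:
servo_tool([
  [0, 0, 0, 0],
  [0, 0, 0, 0],
  [0, 0, 0, 0],
  [0, 0, 0, 0],
  [0, 0, 0, 0],
], fingers=-0.2)

```text
t: 6.3
eef_pos: [0.5362, 0.2454, 0.0856]
ee_rot: [2.892, 1.227, -0.0]
ft_force: [-0.3, -0.5, -0.4]
width: 0.0479
finger_force: 0.0
```

Request:
servo_tool([
  [0, 0, 1, 0],
  [0, 0, 3, 0],
  [0, 0, 4, 0],
  [0, 0, 4, 0],
  [0, -3, 4, 0],
  [0, -4, 3, 0],
  [0, -4, 0, 0],
  [0, -4, 0, 0],
])

```text
t: 7.1
eef_pos: [0.5362, 0.0942, 0.2776]
ee_rot: [2.891, 1.228, 0.004]
ft_force: [-0.1, -0.0, -0.3]
width: 0.0557
finger_force: 0.0
```

Request:
servo_tool([
  [0, -4, 0, 0],
  [0, -4, 0, 0],
  [0, -4, 0, 0],
  [0, -4, 0, 0],
  [0, -4, 0, 0],
  [0, -4, 0, 0],
  [0, 0, 0, 0],
], fingers=-0.2)

```text
t: 7.8
eef_pos: [0.5358, -0.1482, 0.2763]
ee_rot: [2.893, 1.222, 0.0]
ft_force: [-0.0, 1.2, -0.5]
width: 0.0559
finger_force: 0.0
```

Run:
```python
from h import *
np.set_printoptions(precision=4,suppress=True)
I={n:imaging.snapshot(n) for n in("top","side")}
for n in I: cv2.imwrite(f"pics/{n}2.png",I[n][:,:,::-1])
X,e,o=dial(I); print(X); [print(x) for x in o]
P,a,b=lever(I,X); print(a,b,len(P),np.hypot(*(P-X[:2]).T).max())
o=np.zeros((600,800,3),np.uint8)
o[:400,:400]=cv2.resize(I["top"][180:260,220:300],(400,400)); o[:400,400:]=cv2.resize(I["side"][205:285,280:360],(400,400))
cv2.imwrite("pics/a2.png",o[:,:,::-1])
```

```text
[0.5069 0.2167 0.0695]
('blk', np.float64(0.058676717888857303), np.float64(1.8795028728909526), 9)
('blk', np.float64(0.06493030314652516), np.float64(91.31737624044065), 5)
43.877316 42.76593619913711 80 0.06350378792931068
```

View pics/a2.png

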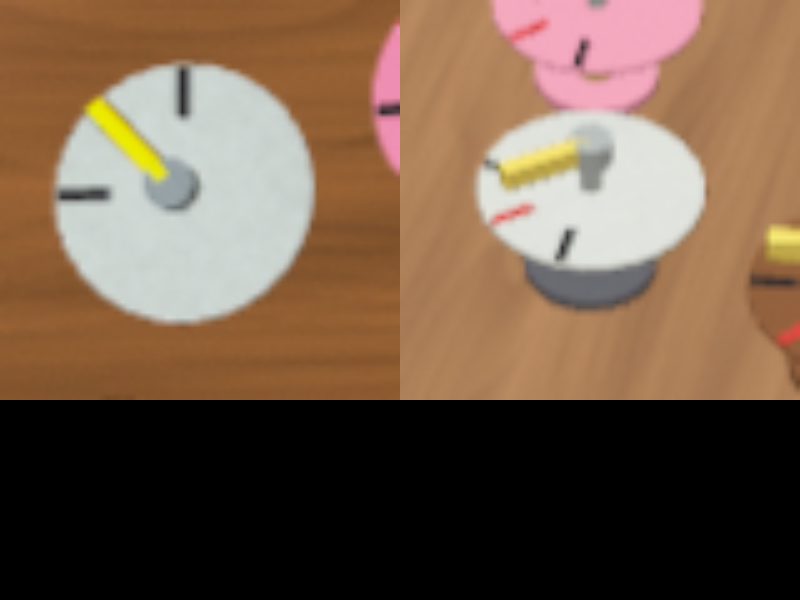

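The lever is now close to the red mark, but reads about 2° short. I'll measure it more finely before moving on.

Run:
```python
from h import *
X=np.array([.5069,.2167]); 
T0,T2,S0,S2=[cv2.imread(f"pics/{n}.png")[:,:,::-1].astype(float) for n in("top0","top2","side0","side2")]
def wline(n,W,box,z,nm):
    x0,y0,x1,y1=box; ys,xs=np.mgrid[y0:y1,x0:x1]; w=W[y0:y1,x0:x1].ravel()
    w=np.where(w>.15*w.max(),w,0); k=w>0
    P=np.array([onplane(n,q,z)[:2] for q in np.c_[xs.ravel(),ys.ravel()][k]]); w=w[k]
    c=(P*w[:,None]).sum(0)/w.sum(); C=np.cov(P.T,aweights=w); ev,V=np.linalg.eigh(C); d=V[:,1]
    d=d*np.sign(d@(c-X)); 
    print(n,nm,"dir %.1f cen %.1f"%(np.degrees(np.arctan2(d[1],d[0])),np.degrees(np.arctan2(*(c-X)[::-1]))),c.round(4),"perp offset from X mm %.2f"%(1e3*(d[0]*(X-c)[1]-d[1]*(X-c)[0])))
yel=lambda I:np.clip(np.minimum(I[:,:,0],I[:,:,1])-I[:,:,2]-25,0,None)
red=lambda I:np.clip(I[:,:,0]-I[:,:,1]-25,0,None)
drk=lambda I:np.clip(150-I.max(2),0,None)
wline("top",yel(T0),(240,190,256,214),.114,"lever0")
wline("top",yel(T2),(235,196,254,217),.114,"lever2")
wline("top",red(T0),(236,199,249,210),.072,"red")
wline("top",drk(T0),(253,192,260,206),.072,"blkx"); wline("top",drk(T0),(230,214,244,223),.072,"blky")
wline("side",red(S0),(295,243,311,252),.072,"red"); wline("side",drk(S0),(309,248,319,259),.072,"blky")
wline("side",yel(S0),(297,229,314,240),.109,"lever0")
wline("side",yel(S2),(297,230,316,245),.109,"lever2")
```

```text
top lever0 dir 17.1 cen 15.9 [0.5444 0.2274] perp offset from X mm 0.81
top lever2 dir 43.9 cen 42.8 [0.5334 0.2412] perp offset from X mm 0.71
top red dir 45.7 cen 45.7 [0.5488 0.2596] perp offset from X mm 0.02
top blkx dir -0.7 cen 0.5 [0.566  0.2172] perp offset from X mm -1.25
top blky dir 90.0 cen 90.6 [0.5063 0.275 ] perp offset from X mm -0.62
side red dir 48.5 cen 43.5 [0.5505 0.2581] perp offset from X mm 5.23
side blky dir 88.7 cen 89.1 [0.5078 0.274 ] perp offset from X mm -0.40
side lever0 dir 12.7 cen 17.0 [0.546  0.2286] perp offset from X mm -3.04
side lever2 dir 43.8 cen 42.8 [0.5357 0.2434] perp offset from X mm 0.69
```

Both views put the lever about 2° short: about 43.7° against the red mark at about 45.6°. I'll go back and close the gripper on the corrected pose.

Request:
servo_tool([
  [0, 5, 0, 1],
  [0, 5, 0, 0],
  [0, 5, 0, 0],
  [0, 5, 0, 0],
  [0, 5, 0, 0],
  [0, 5, 0, 0],
  [0, 5, 0, 0],
  [0, 4.5, 0, 0],
])

```text
t: 8.7
eef_pos: [0.5348, 0.2542, 0.2763]
ee_rot: [-2.879, -1.256, -0.001]
ft_force: [0.3, -0.2, -0.0]
width: 0.0554
finger_force: 0.0
```

Request:
servo_tool([
  [0, 0, -4, 0],
  [0, 0, -4, 0],
  [0, 0, -4, 0],
  [0, 0, -3, 0],
  [0, 0, -2, 0],
  [0, 0, -2, 0],
  [0, 0, 0, 0],
  [0, 0, 0, 0],
])

```text
t: 9.5
eef_pos: [0.5359, 0.2514, 0.0864]
ee_rot: [-2.88, -1.254, -0.0]
ft_force: [-0.3, 0.6, 0.5]
width: 0.0559
finger_force: 0.0
```

Request:
servo_tool([
  [0, -0.4, 0, 0],
  [0, 0, 0, 0],
  [0, 0, 0, 0],
])

```text
t: 9.8
eef_pos: [0.5365, 0.2466, 0.0865]
ee_rot: [2.881, 1.252, 0.002]
ft_force: [0.8, -0.1, 0.2]
width: 0.0559
finger_force: 0.0
```

Request:
servo_tool([
  [0, 0, 0, 0],
  [0, 0, 0, 0],
  [0, 0, 0, 0],
  [0, 0, 0, 0],
  [0, 0, 0, 0],
  [0, 0, 0, 0],
  [0, 0, 0, 0],
], fingers=1, newtons=12)

```text
t: 10.5
eef_pos: [0.5362, 0.2466, 0.0856]
ee_rot: [-2.881, -1.252, 0.0]
ft_force: [0.1, 0.7, 0.7]
width: 0.0124
finger_force: 11.9
```

Request:
servo_tool([
  [0, 0, 0, 0],
  [0, 0, 0, 0],
  [0, 0, 0, 0],
  [0, 0, 0, 0],
  [0, 0, 0, 0],
], fingers=-0.2)

```text
t: 11.0
eef_pos: [0.5362, 0.2466, 0.0856]
ee_rot: [2.881, 1.253, 0.0]
ft_force: [0.5, 0.1, -0.2]
width: 0.0474
finger_force: 0.0
```

Request:
servo_tool([
  [0, 0, 1, 0],
  [0, 0, 3, 0],
  [0, 0, 4, 0],
  [0, 0, 4, 0],
  [0, -3, 4, 0],
  [0, -4, 3, 0],
  [0, -4, 0, 0],
  [0, -4, 0, 0],
])

```text
t: 11.8
eef_pos: [0.5362, 0.0952, 0.2776]
ee_rot: [2.88, 1.253, 0.004]
ft_force: [0.1, -0.2, -0.6]
width: 0.0558
finger_force: 0.0
```

Request:
servo_tool([
  [0, -4, 0, 0],
  [0, -4, 0, 0],
  [0, -4, 0, 0],
  [0, -4, 0, 0],
  [0, -4, 0, 0],
  [0, -4, 0, 0],
  [0, 0, 0, 0],
])

```text
t: 12.5
eef_pos: [0.5359, -0.1472, 0.2762]
ee_rot: [2.882, 1.247, 0.0]
ft_force: [-0.2, 1.3, 0.0]
width: 0.056
finger_force: 0.0
```

Run:
```python
from h import *
np.set_printoptions(precision=4,suppress=True)
I={n:imaging.snapshot(n) for n in("top","side")}
for n in I: cv2.imwrite(f"pics/{n}3.png",I[n][:,:,::-1])
X,e,o=dial(I); P,a,b=lever(I,X); print(X,a,b,len(P),np.hypot(*(P-X[:2]).T).max())
o=arm.get_obs(); print(o["eef_pos"],o["ee_rot"],o["joint_positions"],o["ft_force"])
o=np.zeros((600,800,3),np.uint8)
o[:300,:400]=cv2.resize(I["top"][185:245,220:300],(400,300)); o[:300,400:]=cv2.resize(I["side"][215:275,280:360],(400,300))
o[300:,:400]=cv2.resize(I["top"][160:220,380:460],(400,300)); o[300:,400:]=cv2.resize(I["side"][130:190,300:380],(400,300))
cv2.imwrite("pics/a3.png",o[:,:,::-1])
```

```text
[0.5069 0.2168 0.0696] 44.21891 43.06023009506045 74 0.06352780411864623
[ 0.536  -0.1438  0.2761] [2.8819 1.2505 0.0005] [-0.3462  0.307   1.5669  0.0002  1.2674  0.4058] [ 0.7783 -0.1281  0.2505]
```

View pics/a3.png

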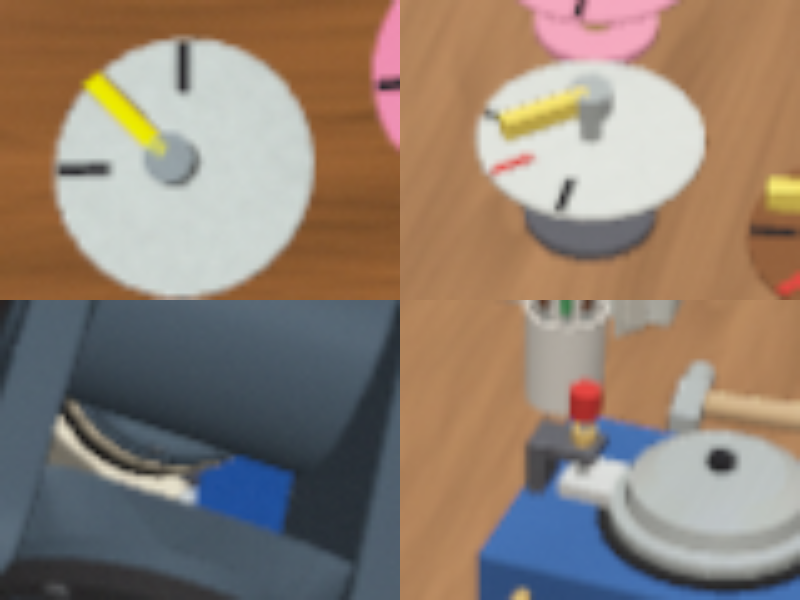

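The lever now reads about 44–46°, in line with the red mark, which it hides in the top view. The lever is free. Next is the knob at (0.568, −0.2285).

Request:
servo_tool([
  [1.1, -2.9, 0, 0],
  [1.1, -2.8, 0, 0],
  [1, -2.8, -2, 0],
  [0, 0, -3, 0],
  [0, 0, -3, 0],
  [0, 0, -2, 0],
  [0, 0, 0, 0],
  [0, 0, 0, 0],
])

```text
t: 13.4
eef_pos: [0.5687, -0.2276, 0.1767]
ee_rot: [2.88, 1.254, 0.001]
ft_force: [-0.9, 0.5, 0.5]
width: 0.0558
finger_force: 0.0
```

Run:
```python
from h import *
I={n:imaging.snapshot(n) for n in("top","side")}
o=arm.get_obs(); print(o["eef_pos"],o["t"]); g=o["eef_pos"]
print("tcp in side",proj("side",g),"knob0 side 336.5,150")
o=np.zeros((600,800,3),np.uint8)
o[:,:400]=cv2.resize(I["top"][150:230,390:443],(400,600)); o[:,400:]=cv2.resize(I["side"][110:185,310:360],(400,600))
cv2.imwrite("pics/a4.png",o[:,:,::-1])
```

```text
[ 0.56902852 -0.22815135  0.17738669] 13.5
tcp in side [336.63252167 142.89278258] knob0 side 336.5,150
```

View pics/a4.png

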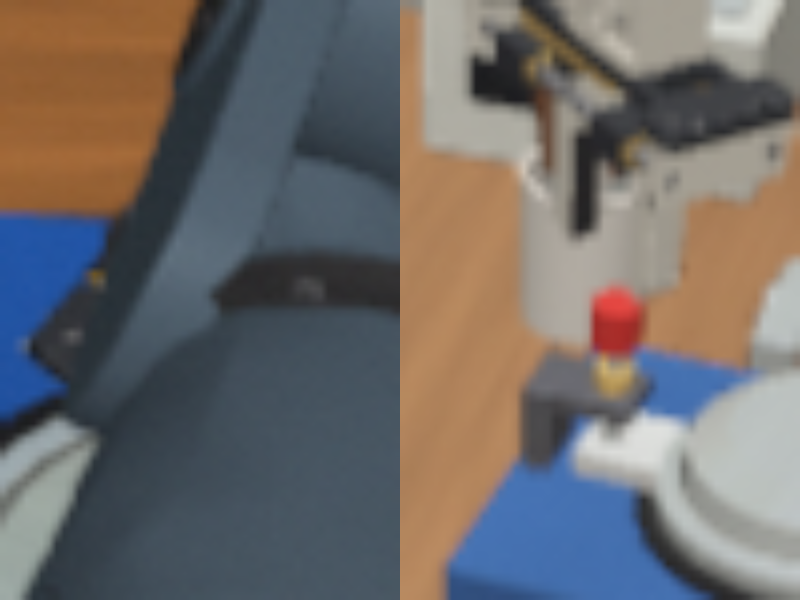

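The knob stands below and between the two fingers (side crop, knob at about (617,320)). I'll go down 5 cm and grip.

Request:
servo_tool([
  [0, 0, -1.5, 0],
  [0, 0, -1.5, 0],
  [0, 0, -1.3, 0],
  [0, 0, -0.8, 0],
  [0, 0, 0, 0],
  [0, 0, 0, 0],
])

```text
t: 14.1
eef_pos: [0.5683, -0.2285, 0.1246]
ee_rot: [-2.881, -1.253, 0.0]
ft_force: [-0.1, -0.7, 0.2]
width: 0.0554
finger_force: 0.0
```

Request:
servo_tool([
  [0, 0, 0, 0],
  [0, 0, 0, 0],
  [0, 0, 0, 0],
  [0, 0, 0, 0],
  [0, 0, 0, 0],
], fingers=1, newtons=10)

```text
t: 14.6
eef_pos: [0.5678, -0.228, 0.1248]
ee_rot: [-2.88, -1.252, 0.001]
ft_force: [-3.4, 3.1, 2.9]
width: 0.0261
finger_force: 10.0
```

Request:
servo_tool([
  [-0.05, 0.05, 0, 0],
  [0, 0, 0, 0],
  [0, 0, 0, 0],
  [0, 0, 0, 0],
], newtons=45)

```text
t: 15.0
eef_pos: [0.5678, -0.2281, 0.1248]
ee_rot: [2.881, 1.253, 0.0]
ft_force: [-0.3, -0.1, 2.6]
width: 0.0252
finger_force: 45.0
```

Request:
servo_tool([
  [0, 0, 0.4, 0],
  [0, 0, 0.4, 0],
  [0, 0, 0.4, 0],
  [0, 0, 0.4, 0],
  [0, 0, 0.4, 0],
  [0, 0, 0, 0],
  [0, 0, 0, 0],
])

```text
t: 15.7
eef_pos: [0.5678, -0.228, 0.1442]
ee_rot: [2.881, 1.253, 0.0]
ft_force: [6.0, -3.2, -10.1]
width: 0.0253
finger_force: 45.0
```

Request:
servo_tool([
  [0, 0, 0.2, 0],
  [0, 0, 0.2, 0],
  [0, 0, 0, 0],
  [0, 0, 0, 0],
])

```text
t: 16.1
eef_pos: [0.5677, -0.228, 0.148]
ee_rot: [2.881, 1.253, -0.0]
ft_force: [6.6, -2.8, -12.8]
width: 0.0253
finger_force: 45.0
```

Request:
servo_tool([
  [0, 0, 0.1, 0],
  [0, 0, 0, 0],
  [0, 0, 0, 0],
])

```text
t: 16.4
eef_pos: [0.5677, -0.228, 0.1489]
ee_rot: [-2.881, -1.253, 0.0]
ft_force: [6.9, -3.4, -12.9]
width: 0.0254
finger_force: 45.0
```

Request:
servo_tool([
  [0, 0, 0.07, 0],
  [0, 0, 0, 0],
  [0, 0, 0, 0],
])

```text
t: 16.7
eef_pos: [0.5677, -0.228, 0.1489]
ee_rot: [-2.881, -1.253, 0.0]
ft_force: [9.7, -5.6, -18.9]
width: 0.0252
finger_force: 45.0
```

The force jumped to 19 N with no further rise, so the pin is on its stop. One last check by camera.

Run:
```python
from h import *
I={n:imaging.snapshot(n) for n in("top","side")}
X,e,_=dial(I); P,a,b=lever(I,X); print("lever",a,b); o=arm.get_obs(); print(o["eef_pos"],o["ft_force"],o["t"])
o=np.zeros((600,800,3),np.uint8)
o[:,:400]=cv2.resize(I["side"][205:280,285:335],(400,600)); o[:,400:]=cv2.resize(I["side"][110:185,310:360],(400,600))
cv2.imwrite("pics/a5.png",o[:,:,::-1])
```

```text
lever 44.708458 43.16746012629836
[ 0.56770874 -0.22802854  0.14891223] [  8.89366302  -4.57731752 -18.52263755] 16.8
```

View pics/a5.png

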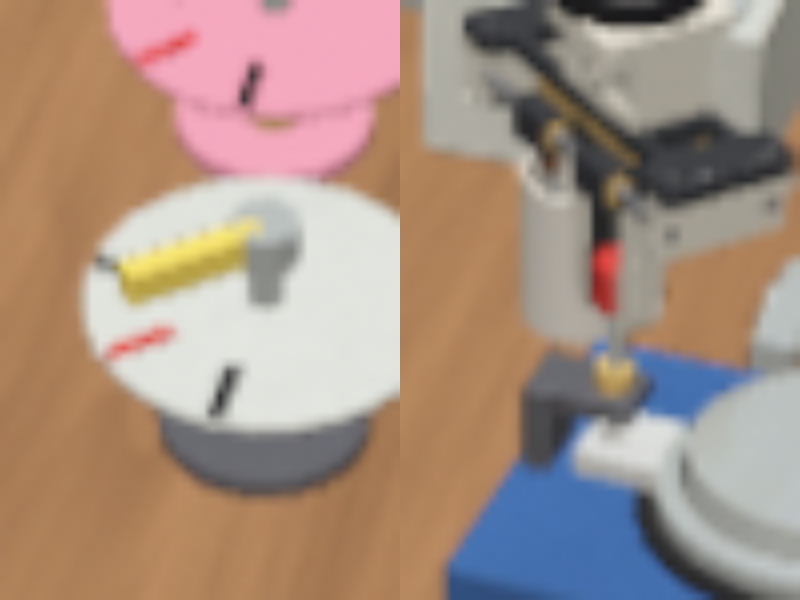

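The picture shows the knob raised in the fingers with its bare stem visible above the bush, and the lever parallel to the red mark. I'm handing it in.

```bash
python3 -c "
from station import arm
print(arm.finish_job())"
```

```text
the job is handed in; nothing more can be done
None
```

The vent lever is at half open and released (measured within about 2° of the red mark, after one small correction), and the arm is holding the lock pin fully up against its stop; I handed the job in at about 17 s.

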